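# Put the shed tools back on their outlines

## Robot

A 7-joint arm with a two-finger parallel gripper is mounted at the origin on the work surface. World frame = base frame: x ahead of the robot, y to its left, z up, the work surface at z = 0. Lengths are in m, angles in rad, forces in N, time in s.
With the tool pointing down it reaches from about 0.375 to 0.925 m from the base axis. Payload 3.1 kg.
Tool frame: the origin (TCP) lies between the finger pads; the fingertips stand 19 mm ahead of it and the grasp point (between the pads) is the TCP; z points along the fingers, y is the line along which they close (so a half turn about z gives the same grasp; the last joint's range is limited). The gripper opens to 85 mm and grips with 20 to 120 N. Pads are 22 mm wide; open, the fingers measure 114 mm over their backs; the gripper's body (76 mm by 85 mm) begins 54 mm behind the grasp point. The pads swing forward as they close: fully open they stand 13 mm farther back than shut.
Start: joints at [-0.098, 0.383, 0.044, 1.598, -0.018, 1.161, -0.05], TCP at [0.65, 0, 0.25] pointing down, gripper open.
Joint ranges: [-2.61, 2.61], [-0.41, 2.15], [-1.48, 1.57], [0, 2.5], [-1.57, 4.71], [0.05, 1.97], [-2.85, 2.85]. Speed limits (rad/s): [2.79, 2.79, 3.14, 3.14, 3.14, 3.14, 3.14].

## Interface

Orientations are given as a unit quaternion [x, y, z, w].
In Python, from bench import move_ptp, movel, move_j, move_gripper, pause, inverse_kinematics, read_camera, camera_params, MotionError, sign_off, look_for, tip_of, read_time_s, read_qpos, read_joint_vel, read_effort, read_eef_pos, read_tcp_rot, read_ft_force, read_ft_torque, read_finger_gap, read_grasp_force gives the robot as it stands. Calls block until the motion is done:
- move_ptp(position, orientation): joint-space move of the TCP to a pose.
- movel(position, orientation=None, speed=0.15): straight line of the TCP; orientation=None keeps the orientation; speed is the mean speed in m/s.
- move_j(angles): joint-space move.
- move_gripper(opening, effort=None): finger opening in m; effort is the grip in N (None keeps the last); returns when the fingers have stopped.
- pause(seconds).
- inverse_kinematics(position, orientation): joint angles nearest the present ones, or None.
- read_camera(name): name is "scene" or "side" or "wrist"; returns the picture (400x640x3 uint8, red, green, blue); there is no depth.
- camera_params(name): a dict with "K" (3x3 intrinsics, pixels), "camera_from_world" (4x4, takes a point from world to camera coordinates). Camera axes: x right, y down, z forward; pixel columns grow to the right and rows downward; lengths in m; the calibration is good to about 2 mm. The wrist camera is an equidistant fisheye: a pixel r from the principal point sees the ray r / f radians off the axis. A picture is of the moment at which its call begins: read the wrist's pose just before it. camera_params takes no time and is no camera call; for the wrist camera it gives the pose at the moment of the call.
A pose or a line that the arm cannot do raises MotionError and nothing moves.
- sign_off(): hands the job in; it is judged then, once.
Trained networks look in the newest picture that a camera, given by its name, has taken for a name from the list of things; names that differ only in an ending like _2 or _b are one class to them, and where a whole thing is asked for, a point or a joint stands for the part that bears it (a point fixed in the world has none). Each returns a list of dicts, best first, with "confidence" (0 to 1); they miss things now and then, are a little off and sometimes report something else, mostly with a low value. They report only what shows in the picture. A call takes as long as a camera call. They do not tell look-alikes from the thing itself.
- look_for(camera, name): "at" ([column, row] in pixels, amid what is visible of it).
- tip_of(camera, name): "at" ([column, row] in pixels: a listed point, or the origin of a listed thing).
Readings, each from a call of its own:
- read_time_s(): time.
- read_qpos(): joint angles.
- read_joint_vel(): joint speeds.
- read_effort(): joint torques, N m.
- read_eef_pos(): TCP position.
- read_tcp_rot(): TCP orientation.
- read_ft_force(): force on the tool from outside, world axes, zero at the start.
- read_ft_torque(): the same for the moment, N m.
- read_finger_gap(): finger opening in m.
- read_grasp_force(): force on a finger pad.
Only numpy, scipy, OpenCV 4.12 (cv2) and the standard library are available. Lean on these libraries where they do the work, as an engineer would, in place of code of your own. Each camera call takes 0.05 s, during which the arm holds its last target. There are 200 camera calls.

## Task

Tidy the shed shelf: pick up the dibber, the spray nozzle and the two slide bolts and lay each one flat on the plywood tile painted with its own silhouette, covering the silhouette and pointing the same way. The two bolts differ only in their rods: the one with the rod pushed out goes on the silhouette with the projecting rod, the one with the rod pulled back on the silhouette without. Leave the hammer and the stack of saucers where they are.

Things in the scene. Friction and masses are not known exactly. Their poses are not given: they have to be found in the camera images.
- bolt_shot: Rigid steel slide bolt, 160 g: plate 105x34x3 mm (x=-75 to +30), housing 44x28 mm centred on the origin, 22 mm high; 10 mm brass rod, side knob at +y. ROD PUSHED OUT: projects to x=+64, knob by the housing (x=-26). Origin: underside, below the housing. x is the way the rod shoots, z up; starts on a black 6 mm board, x near world +y. Grip at the origin, closing along y.
- bolt_drawn: Rigid steel slide bolt, 160 g: plate 105x34x3 mm (x=-75 to +30), housing 44x28 mm centred on the origin, 22 mm high; 10 mm brass rod, side knob at +y. ROD PULLED BACK: ends level with the plate (x=+28), knob at the rear end (x=-62). Origin: underside, below the housing. x is the way the rod shoots, z up; starts on a black 6 mm board, x near world +y. Grip at the origin, closing along y.
- dibber: Wooden T-handled dibber lying flat, 110 g: round shaft 24 mm thick, tapering from x=+30 to a steel tip at x=+77 mm; cross handle 70 mm wide, 24 mm thick at x=-56. Origin: underside, below the shaft. x points to the tip, z up; starts on a black 6 mm board, x near world +y. Grip at the origin, closing along y.
- nozzle: Red pistol hose nozzle lying on its side, 170 g: barrel 26 mm thick, axis 16 mm up, x=-48 to +36 mm; head 32 mm thick, to x=+64; handle 32 mm high slants back to x=-70, y=-55 (barrel clear of it from x=-14). Origin: underside, below the barrel. x points to the head, z up; starts on a black 6 mm board, x near world +y. Grip at the origin, closing along y.
- tile_bolt_shot: Fixed plywood tile 172 (x) by 84 (y) by 5 mm on a 3 mm liner, with a dark true-size silhouette on top. Origin: centre of its underside; z up, x roughly to world +y. Silhouette: slide bolt with the rod projecting as a tongue. With the thing on its silhouette, its origin is above x=+15, y=0 mm of the tile, axes parallel to the tile's.
- tile_bolt_drawn: Fixed plywood tile 172 (x) by 84 (y) by 5 mm on a 3 mm liner, with a dark true-size silhouette on top. Origin: centre of its underside; z up, x roughly to world +y. Silhouette: slide bolt without projecting rod, knob at the rear. With the thing on its silhouette, its origin is above x=+15, y=0 mm of the tile, axes parallel to the tile's.
- tile_dibber: Fixed plywood tile 172 (x) by 84 (y) by 5 mm on a 3 mm liner, with a dark true-size silhouette on top. Origin: centre of its underside; z up, x roughly to world +y. Silhouette: T-handled dibber, tip to +x. With the thing on its silhouette, its origin is above x=+15, y=0 mm of the tile, axes parallel to the tile's.
- tile_nozzle: Fixed plywood tile 172 (x) by 84 (y) by 5 mm on a 3 mm liner, with a dark true-size silhouette on top. Origin: centre of its underside; z up, x roughly to world +y. Silhouette: pistol nozzle, head to +x, handle to -y. With the thing on its silhouette, its origin is above x=+15, y=+22 mm of the tile, axes parallel to the tile's.
- hammer: Bystander: wooden-handled hammer with a black rubber head, 260 mm long, lying loose beyond the work; leave it alone. Origin on the underside, x along the handle.
- saucers: Bystander: stack of three green plastic saucers, 132 mm across, 50 mm high, loose beyond the work; leave it alone. Origin at the centre of the underside.
Not all that is in view belongs to the job. Leave any green or yellow look-alike of the nozzle alone.

How it is judged:
At the end, for the whole second after the job is handed in: Each of the four things lies flat and at rest, released, on its own tile: its origin within 12 mm along and 12 mm across of the place that its silhouette shows, turned no more than 0.2 rad from the silhouette and not back to front (x of bolt_shot in the frame of tile_bolt_shot between 0.003 and 0.027 m and y of bolt_shot in the frame of tile_bolt_shot between -0.012 and 0.012 m and z of bolt_shot in the frame of tile_bolt_shot below 0.012 m and x of tile_bolt_shot in the frame of bolt_shot below 0 m and angle between the x axis of bolt_shot and the x axis of tile_bolt_shot, either way round below 0.2 rad and angle between each of bolt_shot, bolt_drawn, dibber, nozzle's own z axis and vertical below 0.15 rad and linear speed of each of bolt_shot, bolt_drawn, dibber, nozzle below 0.02 m/s and x of bolt_drawn in the frame of tile_bolt_drawn between 0.003 and 0.027 m and y of bolt_drawn in the frame of tile_bolt_drawn between -0.012 and 0.012 m and z of bolt_drawn in the frame of tile_bolt_drawn below 0.012 m and x of tile_bolt_drawn in the frame of bolt_drawn below 0 m and angle between the x axis of bolt_drawn and the x axis of tile_bolt_drawn, either way round below 0.2 rad and x of dibber in the frame of tile_dibber between 0.003 and 0.027 m and y of dibber in the frame of tile_dibber between -0.012 and 0.012 m and z of dibber in the frame of tile_dibber below 0.012 m and x of tile_dibber in the frame of dibber below 0 m and angle between the x axis of dibber and the x axis of tile_dibber, either way round below 0.2 rad and x of nozzle in the frame of tile_nozzle between 0.003 and 0.027 m and y of nozzle in the frame of tile_nozzle between 0.01 and 0.034 m and z of nozzle in the frame of tile_nozzle below 0.012 m and x of tile_nozzle in the frame of nozzle below 0 m and angle between the x axis of nozzle and the x axis of tile_nozzle, either way round below 0.2 rad); the robot touches nothing.
It fails at once if the hammer is disturbed (moved more than 20 mm) (distance of hammer from where it was at the start of the episode above 0.02 m).
It fails at once if the saucers are disturbed (moved more than 20 mm) (distance of saucers from where it was at the start of the episode above 0.02 m).
It also fails if it takes over 109 s, if anything falls off the work surface, if the arm or the gripper's body presses on something with over 40 N, if the wrist force passes 120 N, or if a joint passes its speed limit or range.

## Working session

There is one attempt and no reset: what is moved stays moved. The work goes in short steps, each a Python script; the robot and the scene stay as the last script left them, time stands still between calls to the robot, and variables do not carry over. Pictures are saved under pics/ and viewed, at most 14 in all, crops included, and the job is handed in when it is done.

```bash
ls; mkdir -p pics
python3 - <<'E'
from bench import *
import cv2
for c in ["scene","side","wrist"]:
    cv2.imwrite(f"pics/{c}0.png",read_camera(c)[:,:,::-1])
    p=camera_params(c);print(c,p["K"],p["camera_from_world"])
    for n in ["bolt_shot","bolt_drawn","dibber","nozzle","tile_bolt_shot","tile_bolt_drawn","tile_dibber","tile_nozzle"]:
        print(n,[([round(v) for v in d["at"]],round(d["confidence"],2)) for d in tip_of(c,n)])
print(read_time_s(),read_tcp_rot())
E
```

```text
pics
scene [[389.82629023   0.         322.98708405]
 [  0.         389.82629023 203.06796718]
 [  0.           0.           1.        ]] [[ 0.69431813  0.71947853 -0.01652201 -0.44062822]
 [ 0.44780464 -0.44988902 -0.77270361 -0.16579597]
 [-0.56337674  0.52910349 -0.63455193  1.3261272 ]
 [ 0.          0.          0.          1.        ]]
bolt_shot []
bolt_drawn [([351, 217], 0.72)]
dibber [([362, 172], 0.79), ([311, 327], 0.6)]
nozzle [([395, 196], 0.92), ([435, 164], 0.74), ([384, 142], 0.66), ([324, 152], 0.54)]
tile_bolt_shot [([158, 279], 0.82)]
tile_bolt_drawn [([230, 240], 0.63)]
tile_dibber [([194, 317], 0.61)]
tile_nozzle [([259, 268], 0.83)]
side [[364.73604369   0.         317.39002145]
 [  0.         364.73604369 205.41733852]
 [  0.           0.           1.        ]] [[ 0.94040471 -0.3397271   0.01498246 -0.46746175]
 [-0.19442133 -0.573284   -0.7959559   0.21939657]
 [ 0.27899699  0.74560778 -0.60516917  0.89700542]
 [ 0.          0.          0.          1.        ]]
bolt_shot []
bolt_drawn [([334, 215], 0.51)]
dibber [([284, 189], 0.52)]
nozzle [([317, 183], 0.86), 
[... 230 characters left out ...]
, 0.73)]
wrist [[309.70691629   0.         320.46227853]
 [  0.         309.70691629 198.323465  ]
 [  0.           0.           1.        ]] [[ 9.99998978e-01  1.18983078e-03 -7.92318633e-04 -6.49580163e-01]
 [ 1.36209972e-03 -9.61280991e-01  2.75566690e-01 -3.73814948e-02]
 [-4.33763112e-04 -2.75567488e-01 -9.61281630e-01  3.79163573e-01]
 [ 0.00000000e+00  0.00000000e+00  0.00000000e+00  1.00000000e+00]]
bolt_shot [([173, 71], 0.84)]
bolt_drawn [([285, 61], 0.79)]
dibber []
nozzle []
tile_bolt_shot [([199, 360], 0.66)]
tile_bolt_drawn [([183, 270], 0.7)]
tile_dibber [([199, 360], 0.63)]
tile_nozzle [([261, 277], 0.64)]
1.35 [ 7.07083946e-01  7.07129616e-01  5.32400212e-07 -2.09351913e-05]
```

View pics/scene0.png

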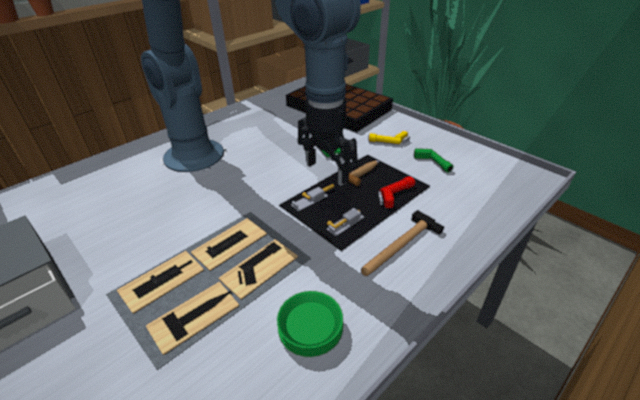

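View pics/wrist0.png

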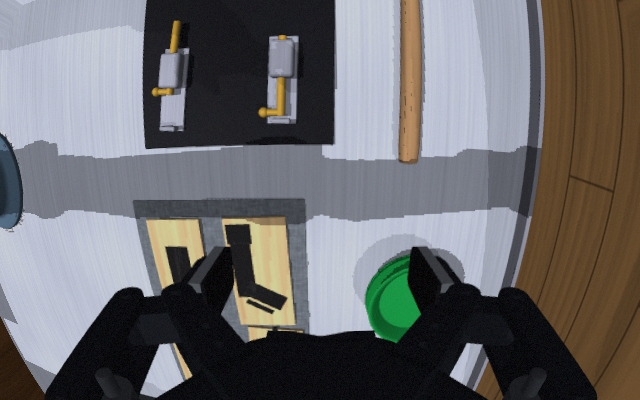

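View pics/side0.png

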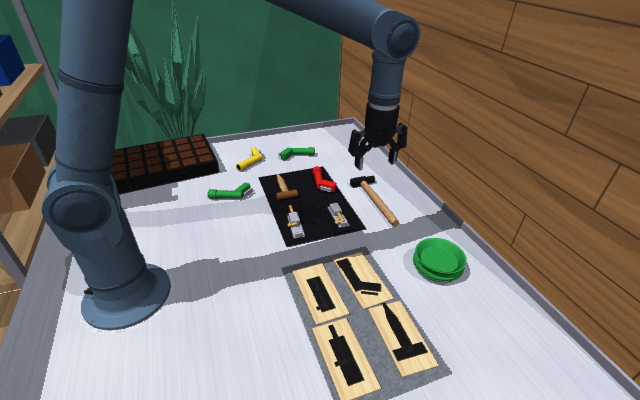

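Scene: the black board carries bolt_shot (wrist 173,71; rod out), bolt_drawn (wrist 285,61; knob at rear), the dibber (scene 362,172) and the red nozzle (scene 395,196). The green and yellow nozzles are decoys. Tiles in the scene picture: drawn (230,240), nozzle (259,268), shot (158,279), dibber (194,317).

```bash
cat > h.py <<'E'
from bench import *
import numpy as np, cv2
from scipy.spatial.transform import Rotation as R
def ray(cam,p,par):
    K,T=np.array(par["K"]),np.array(par["camera_from_world"])
    v=np.array([(p[0]-K[0,2])/K[0,0],(p[1]-K[1,2])/K[1,1]])
    if cam=="wrist":
        r=np.linalg.norm(v); d=np.r_[v/r*np.sin(r),np.cos(r)] if r>1e-9 else np.array([0,0,1.])
    else: d=np.r_[v,1]
    d=T[:3,:3].T@d
    return -T[:3,:3].T@T[:3,3], d/np.linalg.norm(d)
def onplane(cam,p,par,z):
    c,d=ray(cam,p,par); return c+d*(z-c[2])/d[2]
def tri(rs):
    A=0;b=0
    for c,d in rs:
        M=np.eye(3)-np.outer(d,d);A=A+M;b=b+M@c
    return np.linalg.solve(A,b)
def quat(th): # tool down, tool y axis along closing; th = heading of thing's x axis; closing = thing's y
    x=np.array([np.cos(th),np.sin(th),0]);z=np.array([0,0,-1.]);y=np.cross(z,x)
    return R.from_matrix(np.c_[x,y,z]).as_quat()
def ortho(img,par,x0,x1,y0,y1,z,res=0.0008):
    """wrist fisheye -> top view; columns = world x, rows = -y"""
    xs=np.arange(x0,x1,res);ys=np.arange(y1,y0,-res);X,Y=np.meshgrid(xs,ys)
    K,T=np.array(par["K"]),np.array(par["camera_from_world"])
    P=np.stack([X,Y,np.full_like(X,z)],-1)@T[:3,:3].T+T[:3,3]
    rr=np.hypot(P[...,0],P[...,1]);th=np.arctan2(rr,P[...,2])
    u=K[0,2]+K[0,0]*th*P[...,0]/rr;v=K[1,2]+K[1,1]*th*P[...,1]/rr
    return cv2.remap(img,u.astype(np.float32),v.astype(np.float32),cv2.INTER_CUBIC)
E
python3 - <<'E'
from h import *
pts=dict(scene=dict(drawn=(351,217),shot=(311,197),dib=(362,172),noz=(395,196),tshot=(158,279),tdr=(230,240),tdib=(194,317),tnoz=(259,268),sauc=(310,320),hamend=(366,270),hamhead=(428,222)),
 wrist=dict(shot=(173,71),drawn=(285,61),hamend=(408,160),sauc=(395,305)),
 side=dict(tshot=(342,356),tdr=(320,296),tdib=(398,337),tnoz=(364,279),noz=(324,180),dib=(284,189),hamhead=(362,182),sauc=(440,260)))
for c in pts:
    for n,p in pts[c].items(): print(c,n,onplane(c,p,camera_params(c),0.01).round(3))
print(quat(np.pi/2))
for p in [(0.58,-0.42,.3),(0.58,-0.36,.3),(.6,.05,.3),(.6,.1,.3)]: print(p,inverse_kinematics(p,quat(np.pi/2)))
E
```

```text
scene drawn [0.605 0.133 0.01 ]
scene shot [0.465 0.116 0.01 ]
scene dib [0.486 0.312 0.01 ]
scene noz [0.633 0.289 0.01 ]
scene tshot [ 0.438 -0.337  0.01 ]
scene tdr [ 0.448 -0.148  0.01 ]
scene tdib [ 0.588 -0.329  0.01 ]
scene tnoz [ 0.576 -0.152  0.01 ]
scene sauc [ 0.764 -0.162  0.01 ]
scene hamend [0.756 0.022 0.01 ]
scene hamhead [0.762 0.262 0.01 ]
wrist shot [0.466 0.13  0.01 ]
wrist drawn [0.608 0.13  0.01 ]
wrist hamend [0.756 0.014 0.01 ]
wrist sauc [ 0.758 -0.196  0.01 ]
side tshot [ 0.433 -0.33   0.01 ]
side tdr [ 0.443 -0.167  0.01 ]
side tdib [ 0.567 -0.329  0.01 ]
side tnoz [ 0.569 -0.153  0.01 ]
side noz [0.635 0.312 0.01 ]
side dib [0.484 0.303 0.01 ]
side hamhead [0.758 0.257 0.01 ]
side sauc [ 0.794 -0.16   0.01 ]
[0.70710678 0.70710678 0.         0.        ]
(0.58, -0.42, 0.3) [ 0.42142092  0.48154979  0.21372333  1.36629458 -0.10200179  1.30445933
  0.63838966]
(0.58, -0.36, 0.3) [ 0.35247643  0.41313188  0.19337508  1.46080442 -0.08073294  1.27544017
  0.55348354]
(0.6, 0.05, 0.3) [-0.16912263  0.25453525  0.02073179  1.66178591 -0.0055476   1.22532877
 -0.14717998]
(0.6, 0.1, 0.3) [-2.33337307e-01  2.66957789e-01  3.86594006e-04  1.64579539e+00
 -1.08250478e-04  1.22883949e+00 -2.32928107e-01]
```

Run:
```python
from h import *
import pickle
S={}
q=quat(np.pi/2)
names=["bolt_shot","bolt_drawn","dibber","nozzle"]
for k,p in dict(t1=(.50,-.44,.30),t2=(.54,-.36,.32),b1=(.55,.02,.32),b2=(.55,.10,.32)).items():
    move_ptp(p,q); pause(.2)
    par=camera_params("wrist");im=read_camera("wrist");S[k]=(im,par)
    for n in names:
        n=("tile_" if k[0]=="t" else "")+n
        print(k,n,[(np.round(d["at"]),round(d["confidence"],2),onplane("wrist",d["at"],par,.008).round(3)[:2]) for d in tip_of("wrist",n) if d["confidence"]>.4])
pickle.dump(S,open("S.pkl","wb"))
print(read_time_s())
O=np.hstack([ortho(*S[k],*b,.008,.0008) for k,b in dict(t1=(.36,.67,-.45,-.05),b1=(.4,.72,.03,.43)).items()])
print(O.shape);cv2.imwrite("pics/o1.png",O[:,:,::-1])
O=np.hstack([ortho(*S[k],*b,.008,.0008) for k,b in dict(t2=(.36,.67,-.45,-.05),b2=(.4,.72,.03,.43)).items()])
cv2.imwrite("pics/o2.png",O[:,:,::-1])
```

```text
t1 tile_bolt_shot [(array([270.,  86.]), 0.88, array([ 0.433, -0.333]))]
t1 tile_bolt_drawn []
t1 tile_dibber [(array([379.,  86.]), 0.91, array([ 0.578, -0.332]))]
t1 tile_nozzle []
t2 tile_bolt_shot [(array([248., 141.]), 0.83, array([ 0.435, -0.332]))]
t2 tile_bolt_drawn [(array([257.,  18.]), 0.91, array([ 0.448, -0.152]))]
t2 tile_dibber [(array([348., 134.]), 0.95, array([ 0.576, -0.324]))]
t2 tile_nozzle [(array([340.,  16.]), 0.68, array([ 0.565, -0.152]))]
b1 bolt_shot [(array([261.,  85.]), 0.9, array([0.467, 0.128]))]
b1 bolt_drawn [(array([359.,  85.]), 0.83, array([0.604, 0.126]))]
b1 dibber []
b1 nozzle []
b2 bolt_shot [(array([263., 136.]), 0.69, array([0.469, 0.134]))]
b2 bolt_drawn [(array([359., 136.]), 0.66, array([0.604, 0.133]))]
b2 dibber [(array([274.,  10.]), 0.68, array([0.485, 0.318]))]
b2 nozzle [(array([158.,  21.]), 0.83, array([0.301, 0.325])), (array([368.,  17.]), 0.59, array([0.617, 0.307]))]
7.15
(500, 788, 3)
```

View pics/o1.png

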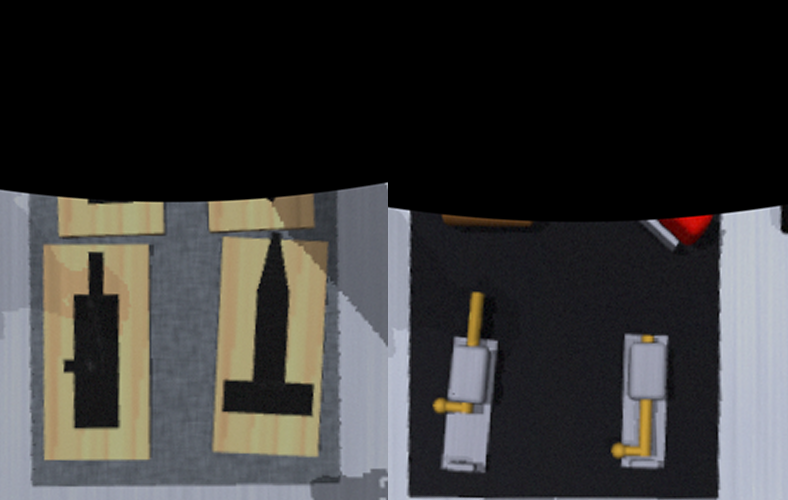

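View pics/o2.png

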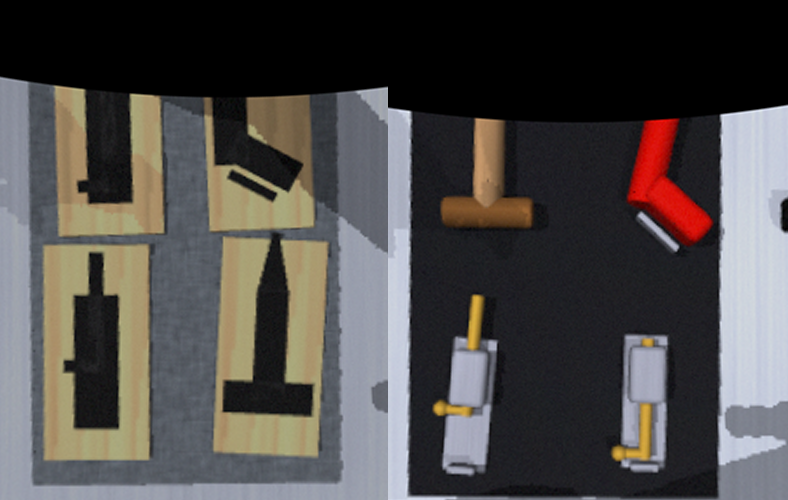

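The tops show shot's housing at ortho (470,378), drawn's at (647,372), both with the rod pointing up (+y). Dibber, nozzle and upper tiles are cut off; I take views from closer.

Run:
```python
from h import *
import pickle
S=pickle.load(open("S.pkl","rb"))
q=quat(np.pi/2)
for k,p in dict(b3=(.55,.18,.32),b4=(.55,.25,.32),t3=(.50,-.27,.32),t4=(.50,-.21,.32)).items():
    move_ptp(p,q); pause(.2)
    par=camera_params("wrist");S[k]=(read_camera("wrist"),par)
    for n in ["bolt_shot","bolt_drawn","dibber","nozzle"]:
        n=("tile_" if k[0]=="t" else "")+n
        print(k,n,[(np.round(d["at"]),round(d["confidence"],2),onplane("wrist",d["at"],par,.008).round(3)[:2]) for d in tip_of("wrist",n) if d["confidence"]>.4])
pickle.dump(S,open("S.pkl","wb"))
print(read_time_s())
# tiles: plywood rectangles + heights by two views
def rects(k,z):
    x0,y1,res=.36,-.05,.0005
    o=ortho(*S[k],x0,.68,-.45,y1,z,res)
    hsv=cv2.cvtColor(o,cv2.COLOR_RGB2HSV)
    m=((hsv[...,0]>10)&(hsv[...,0]<35)&(hsv[...,1]>60)&(hsv[...,2]>50)).astype(np.uint8)
    m=cv2.morphologyEx(m,cv2.MORPH_OPEN,np.ones((5,5)))
    out=[]
    for c in cv2.findContours(m,cv2.RETR_EXTERNAL,cv2.CHAIN_APPROX_NONE)[0]:
        if cv2.contourArea(c)<8000: continue
        (cx,cy),wh,a=cv2.minAreaRect(c); b=cv2.boxPoints(((cx,cy),wh,a))
        e=max([b[1]-b[0],b[2]-b[1]],key=np.linalg.norm); e=e*np.array([1,-1]); e=e if e[1]>0 else -e
        out.append((np.round([x0+cx*res,y1-cy*res],4),np.round(np.sort(wh)*res,4),round(float(np.arctan2(e[1],e[0])),3)))
    return out
for k in ["t1","t2","t3","t4"]:
  for z in (.008,): print(k,z,*rects(k,z),sep="\n  ")
B=np.hstack([ortho(*S[k],.41,.69,.05,.42,.008,.0007)for k in("b3","b4")]);cv2.imwrite("pics/b34.png",B[:,:,::-1]);print(B.shape)
B=np.hstack([ortho(*S[k],.37,.65,-.44,-.06,.008,.0007)for k in("t3","t4")]);cv2.imwrite("pics/t34.png",B[:,:,::-1])
```

```text
b3 bolt_shot [(array([264., 191.]), 0.6, array([0.467, 0.133]))]
b3 bolt_drawn [(array([358., 193.]), 0.63, array([0.604, 0.13 ]))]
b3 dibber [(array([274.,  65.]), 0.95, array([0.486, 0.316])), (array([449., 186.]), 0.52, array([0.748, 0.142]))]
b3 nozzle [(array([367.,  70.]), 0.96, array([0.614, 0.308])), (array([156.,  73.]), 0.77, array([0.299, 0.321]))]
b4 bolt_shot [(array([268., 236.]), 0.77, array([0.47 , 0.132]))]
b4 bolt_drawn [(array([354., 237.]), 0.63, array([0.601, 0.13 ]))]
b4 dibber [(array([278., 114.]), 0.6, array([0.491, 0.315]))]
b4 nozzle [(array([366., 118.]), 0.75, array([0.614, 0.31 ])), (array([158., 113.]), 0.65, array([0.302, 0.328]))]
t3 tile_bolt_shot [(array([276., 202.]), 0.56, array([ 0.435, -0.33 ]))]
t3 tile_bolt_drawn [(array([281.,  76.]), 0.58, array([ 0.444, -0.147]))]
t3 tile_dibber [(array([371., 200.]), 0.93, array([ 0.575, -0.326]))]
t3 tile_nozzle [(array([367.,  78.]), 0.61, array([ 0.564, -0.15 ]))]
t4 tile_bolt_shot [(array([280., 237.]), 0.64, array([ 0.437, -0.33 ]))]
t4 tile_bolt_drawn [(array([283., 117.]), 0.66, array([ 0.446, -0.14
[... 502 characters left out ...]
3, -0.327 ]), array([0.0845, 0.172 ]), 1.523)
  (array([ 0.5673, -0.1796]), array([0.0843, 0.1079]), 1.614)
  (array([ 0.4475, -0.1775]), array([0.0851, 0.1213]), 1.598)
t3
  0.008
  (array([ 0.4372, -0.3315]), array([0.0845, 0.172 ]), 1.571)
  (array([ 0.5761, -0.3269]), array([0.085 , 0.1728]), 1.525)
  (array([ 0.4466, -0.1513]), array([0.0842, 0.1724]), 1.599)
  (array([ 0.5656, -0.1469]), array([0.085 , 0.1724]), 1.61)
t4
  0.008
  (array([ 0.4372, -0.331 ]), array([0.0845, 0.173 ]), 1.571)
  (array([ 0.5763, -0.3268]), array([0.085 , 0.1731]), 1.523)
  (array([ 0.4468, -0.1513]), array([0.0844, 0.1723]), 1.599)
  (array([ 0.5658, -0.1469]), array([0.0847, 0.1724]), 1.613)
(529, 800, 3)
```

View pics/b34.png

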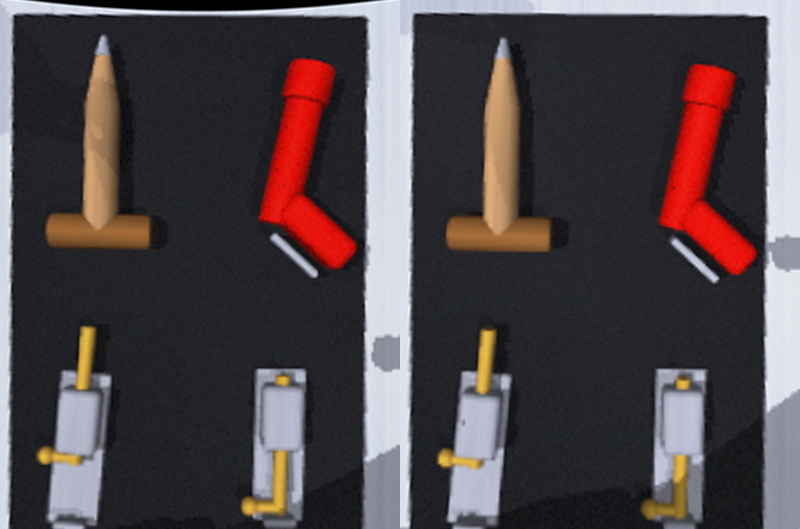

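View pics/t34.png

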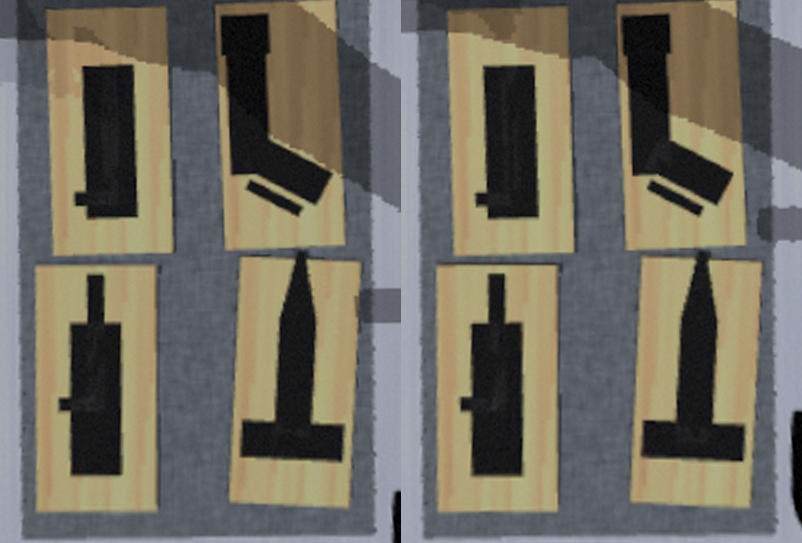

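Board picture: dibber tip (103,38), handle (98,231); nozzle head (308,82), handle toward (335,250); the bolts are as before. Tile picture: all four silhouettes clear, and the rectangles agree over four views at z=8 mm. Next I register each thing's mask to its own silhouette, per view, which also gives height through the disparity.

```bash
cat > fit.py <<'E'
from h import *
import pickle
from scipy.optimize import minimize
S=pickle.load(open("S.pkl","rb"))
TILE=dict(bolt_shot=(.4372,-.3313,1.571),dibber=(.5761,-.3269,1.523),bolt_drawn=(.4467,-.1513,1.599),nozzle=(.5657,-.1469,1.612))
res=.0005;N=200  # template frame: origin centred 
def patch(k,z,c,th,n=N):
    x0,x1,y0,y1=c[0]-.13,c[0]+.13,c[1]-.13,c[1]+.13
    o=ortho(*S[k],x0,x1,y0,y1,z,res)
    return o,(x0,y1)
def togrid(m,org,x,y,th): # resample mask into frame of thing: cols=x, rows=y
    g=np.arange(-N,N)*res;U,V=np.meshgrid(g,g)
    X=x+U*np.cos(th)-V*np.sin(th);Y=y+U*np.sin(th)+V*np.cos(th)
    return cv2.remap(m,((X-org[0])/res).astype(np.float32),((org[1]-Y)/res).astype(np.float32),cv2.INTER_LINEAR)
def template(n,k="t3"):
    tx,ty,th=TILE[n];oy=.022 if n=="nozzle" else 0
    x=tx+.015*np.cos(th)-oy*np.sin(th);y=ty+.015*np.sin(th)+oy*np.cos(th)
    o,org=patch(k,.008,(x,y),th)
    m=(o.max(2)<62).astype(np.float32)
    g=togrid(m,org,x,y,th)
    U,V=np.meshgrid(np.arange(-N,N)*res,np.arange(-N,N)*res)
    return g*((abs(U+.015)<.084)&(abs(V+oy)<.040))
def fit(n,k,z,guess):
    T=template(n);o,org=patch(k,z,guess,0)
    hsv=cv2.cvtColor(o,cv2.COLOR_RGB2HSV)
    m=cv2.GaussianBlur((hsv[...,2]>75).astype(np.float32),(0,0),1.5);T=cv2.GaussianBlur(T.astype(np.float32),(0,0),1.5)
    U,V=np.meshgrid(np.arange(-N,N)*res,np.arange(-N,N)*res)
    W=cv2.dilate((T>.3).astype(np.uint8),np.ones((25,25))).astype(np.float32)
    f=lambda p:float((W*(togrid(m,org,guess[0]+p[0]*.01,guess[1]+p[1]*.01,guess[2]+p[2]*.1)-T)**2).sum()/T.sum())
    r=minimize(f,[0,0,0],method="Nelder-Mead",options=dict(initial_simplex=[[0,0,0],[.5,0,0],[0,.5,0],[0,0,.7]],xatol=.005))
    return np.r_[guess[0]+r.x[0]*.01,guess[1]+r.x[1]*.01,guess[2]+r.x[2]*.1,r.fun]
E
python3 - <<'E'
from fit import *
G=dict(bolt_shot=(.4674,.1289,1.471),bolt_drawn=(.6057,.132,1.548),dibber=(.48,.315,1.55),nozzle=(.615,.325,1.40))
for n,ks,zs in [("dibber",("b3","b4"),(.010,.018,.026)),("nozzle",("b3","b4"),(.014,.022,.030)),("bolt_shot",("b1","b2"),(.009,.018)),("bolt_drawn",("b1","b2"),(.009,.018))]:
    print(n,template(n).sum()*res*res*1e4,"cm2")
    for z in zs:
        print("  ",z,*[fit(n,k,z,G[n]).round(4) for k in ks])
E
```

```text
dibber 40.86662 cm2
   0.01 [0.4801 0.3152 1.5481 0.0325] [0.4804 0.3132 1.5495 0.0302]
   0.018 [0.4815 0.315  1.5468 0.031 ] [0.4817 0.3144 1.5481 0.0237]
   0.026 [0.4828 0.3149 1.5463 0.0356] [0.483  0.3156 1.5478 0.025 ]
nozzle 45.129993 cm2
   0.014 [0.6134 0.3107 1.3467 0.0578] [0.6134 0.3087 1.3458 0.0448]
   0.022 [0.6124 0.3104 1.3454 0.0374] [0.6124 0.3095 1.3463 0.0258]
   0.03 [0.6113 0.3099 1.3466 0.0299] [0.6113 0.3101 1.3496 0.0226]
bolt_shot 40.307507 cm2
   0.009 [0.4668 0.1296 1.4912 0.0449] [0.467  0.1289 1.4902 0.0476]
   0.018 [0.4686 0.1293 1.4901 0.0353] [0.4688 0.1297 1.4892 0.0326]
bolt_drawn 37.15228 cm2
   0.009 [0.6053 0.1318 1.5496 0.0073] [0.6053 0.131  1.5516 0.0269]
   0.018 [0.6042 0.1315 1.5488 0.0109] [0.6042 0.132  1.5503 0.014 ]
```

```bash
cat > pp.py <<'E'
from h import *
TILE=dict(bolt_shot=(.4372,-.3313,1.571),dibber=(.5761,-.3269,1.523),bolt_drawn=(.4467,-.1513,1.599),nozzle=(.5657,-.1469,1.612))
POSE=dict(bolt_shot=(.4677,.1294,1.488),bolt_drawn=(.6047,.132,1.550),dibber=(.482,.3148,1.547),nozzle=(.612,.310,1.346))
ZG=dict(bolt_shot=.029,bolt_drawn=.029,dibber=.028,nozzle=.030)
def goal(n):
    x,y,t=TILE[n];oy=.022 if n=="nozzle" else 0
    return x+.015*np.cos(t)-oy*np.sin(t),y+.015*np.sin(t)+oy*np.cos(t),t
def pp(n,up=.15):
    x,y,t=POSE[n];q=quat(t)
    move_gripper(.06,50);move_ptp([x,y,up],q)
    movel([x,y,ZG[n]],speed=.1);f0=read_ft_force()
    move_gripper(0,50);print(n,"gap",round(read_finger_gap(),4),"F",np.round(f0,1),round(read_grasp_force(),1))
    movel([x,y,up],speed=.12);print("lifted gap",round(read_finger_gap(),4),np.round(read_ft_force(),1))
    if read_finger_gap()<.01: print("MISSED");return
    x,y,t=goal(n);move_ptp([x,y,up],quat(t))
    z=ZG[n]+.003;movel([x,y,z+.03],speed=.15);movel([x,y,z],speed=.04)
    print("down F",np.round(read_ft_force(),1),round(read_finger_gap(),4))
    move_gripper(.06);movel([x,y,up],speed=.15);print("t",read_time_s())
E
python3 - <<'E'
from pp import *
pp("bolt_drawn")
E
```

```text
bolt_drawn gap 0.0263 F [-0.1  1.   0.1] 52.0
lifted gap 0.0266 [-1.  -0.7 -1.6]
down F [-2.5  0.9  3.1] 0.0268
t 20.9167
```

```bash
cat > chk.py <<'E'
from h import *
def chk(name):
    move_ptp((.50,-.24,.32),quat(np.pi/2));pause(.2)
    par=camera_params("wrist");im=read_camera("wrist")
    o=ortho(im,par,.37,.65,-.44,-.06,.008,.0007);cv2.imwrite(name,o[:,:,::-1]);return im,par
E
python3 - <<'E'
from pp import *
from chk import chk
pp("nozzle")
pp("dibber")
chk("pics/c1.png")
E
```

```text
nozzle gap 0.0241 F [ 0.2  0.  -0.6] 49.3
lifted gap 0.0248 [-0.  -0.2 -3.4]
down F [-2.2  1.3  1.6] 0.0244
t 30.4167
dibber gap 0.022 F [-0.5  0.4  0.5] 49.0
lifted gap 0.022 [-0.6  0.2 -2.1]
down F [-1.4  0.9  1.3] 0.0221
t 40.55
```

View pics/c1.png

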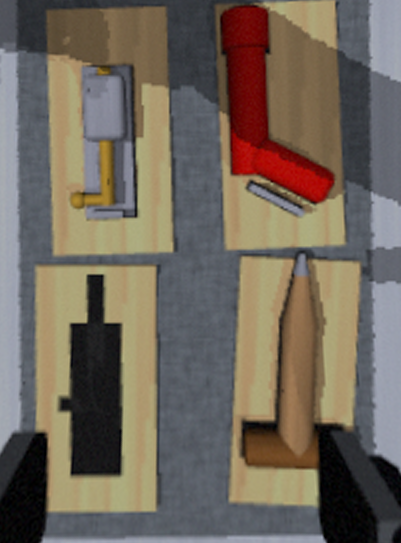

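The bolt, nozzle and dibber cover their silhouettes: drawn bolt at (105,140), nozzle (248,100), dibber (300,360). The shot silhouette (96,400) is still free.

Run:
```python
from pp import *
from chk import chk
import pickle
pp("bolt_shot")
S=pickle.load(open("S.pkl","rb"))
for k,p in dict(c1=(.50,-.44,.30),c2=(.50,-.24,.32)).items():
    move_ptp(p,quat(np.pi/2));pause(.2);par=camera_params("wrist");S[k]=(read_camera("wrist"),par)
pickle.dump(S,open("S.pkl","wb"))
B=np.hstack([ortho(*S[k],.37,.65,-.44,-.06,.008,.0007)for k in("c1","c2")]);cv2.imwrite("pics/c2.png",B[:,:,::-1])
print(read_time_s())
```

```text
bolt_shot gap 0.0271 F [ 0.1 -0.1 -0.5] 50.7
lifted gap 0.0264 [ 0.6 -0.1 -1.3]
down F [-2.   2.   1.7] 0.0267
t 50.875
53.025
```

View pics/c2.png

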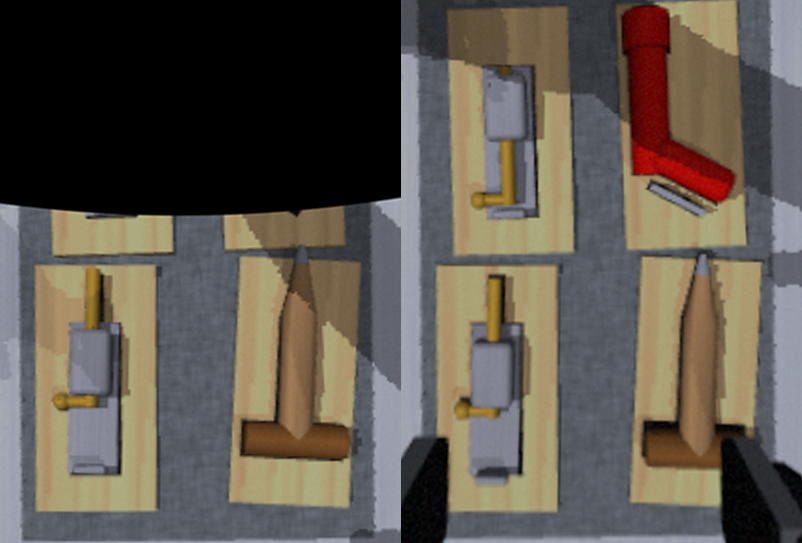

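All four things cover their silhouettes within about 2 mm and point the right way: shot bolt at (95,370), dibber (297,350), drawn bolt (508,140), nozzle (650,100). The gripper is clear of them.

```bash
python3 -c "
from bench import *
print(sign_off(),read_time_s())"
```

```text
the job is handed in; nothing more can be done
the job is handed in; nothing more can be done
```

The job is handed in: the final pictures show the dibber, nozzle and both bolts lying flat on their own silhouettes, within about 2 mm and facing the right way, and the arm stayed well clear of the hammer and saucers (no verdict was returned).

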